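# Fill the breakfast caddy

## Robot

A 6-joint arm with a two-finger parallel gripper is mounted at the origin on the work surface; the furniture and walls round the work are solid. World frame = base frame: x ahead of the robot, y to its left, z up, the work surface at z = 0. Lengths are in mm, angles in degrees, forces in N, time in s.
With the tool pointing down it reaches from about 300 to 850 mm from the base axis. Payload 4.2 kg.
Tool frame: the origin (TCP) lies at the very end of the fingers, on their centre line; the grasp point (between the pads) lies 19 mm behind it (env.tcp_to_grasp is the distance from the TCP to the grasp point, in mm); z points along the fingers, y is the line along which they close (so a half turn about z gives the same grasp; the last joint's range is limited). The gripper opens to 91 mm and grips with 3 to 60 N. Pads are 32 mm wide; open, the fingers measure 118 mm over their backs; the gripper's body (76 mm by 178 mm) begins 60 mm behind the grasp point.
Start: joints at [66.062, 18.312, 89.639, -0, 72.044, -1.146], TCP at [222.754, 530.117, 213.976] pointing down, gripper open.
Joint ranges: [-177.97, 177.97], [-48.28, 115.42], [12.27, 149.76], [-77.06, 257.06], [2.81, 150.46], [-146.56, 146.56]. Speed limits (degrees/s): [147.25, 147.25, 180, 180, 180, 180].

## Interface

Orientations are given as [roll, pitch, yaw] about the fixed x, y, z axes, in that order (R = Rz(yaw) Ry(pitch) Rx(roll)).
In Python, from workcell import env gives the robot as it stands.
- The arm moves only by the tool move_arm, never from a script. Its argument "plan" is a list of rows, each a list of 3 entries, a list of its own where there are three numbers: the shift along the world's x, y, z in cm, then the turn about the world's z in degrees, then the closure, from 0 (fully open) to 1 (shut). In form: [[[x, y, z], turn, claw], ...]. A call has 1 to 5 rows; each row shifts and turns the commanded pose from where the row before left it; what a row does not reach is not made up. A row lasts 1/10 s, in which the tool goes at most 50 mm and 8.59 degrees, less where a joint would pass 70% of its speed; a pose out of reach is approached as far as the arm can. A call is refused whole if a number of a shift passes 5 or a number of a turn 8.59, either way. A call with a gripper value outside its range is refused whole. The fingers move at their own pace and stop on an object; "squeeze" is the grip in N (left out, the last holds). Time passes only in rows, so rows that do not move let the fingers close. It gives the time, the measured TCP pose, the force, the opening and the grip force at its end, in the units of the state.
- env.state(): the state, without advancing time (a new reading comes with each control period).
- env.grab_frame(name): name is "scene" or "top"; returns a dict with "frame" (400x640x3 uint8, red, green, blue), "z_map" (400x640 float32, mm along the optical axis (not along the pixel's ray), 0 where there is no reading), "fovy" (degrees; the focal length in pixels is half the picture's height over the tangent of half this angle, whatever the lens; pixels are square), "cx", "cy" (the principal point, pixels), "position" and "orientation" of the camera in the world. Camera axes: x right, y down, z forward; pixel columns grow to the right and rows downward; lengths in mm; the calibration is good to about 2 mm. A picture is of the moment at which its call begins.
- env.job_done(): hands the job in; it is judged then, once.
Trained networks look in a picture, given as the dict that the camera call returned (one of the last four; its "shot" number tells which), for a name from the list of things; names that differ only in an ending like _2 or _b are one class to them, and where a whole thing is asked for, a point or a joint stands for the part that bears it (a point fixed in the world has none). Each returns a list of dicts, best first, with "score" (0 to 1); they miss things now and then, are a little off and sometimes report something else, mostly with a low value. They report only what shows in the picture. A call takes as long as a camera call. They do not tell look-alikes from the thing itself.
- env.search_frame(picture, label): "point" ([column, row] in pixels, amid what is visible of it).
- env.landmark_of(picture, label): "point" ([column, row] in pixels: a listed point, or the origin of a listed thing).
The state is a dict: "time_s": time; "qpos": joint angles; "qvel": joint speeds; "effort": joint torques, N m; "ee_pos": TCP position; "ee_rot": TCP orientation; "force": force on the tool from outside, world axes, zero at the start; "torque": the same for the moment, N m; "gripper_width": finger opening in mm; "gripper_force": force on a finger pad.
Only numpy, scipy, OpenCV 4.12 (cv2) and the standard library are available. Lean on these libraries where they do the work, as an engineer would, in place of code of your own. Each camera call takes 0.05 s, during which the arm holds its last target. There are 200 camera calls.

## Task

Get the breakfast caddy ready: stand the filled jam jar in its round cup, the straight-sided spice jar in its square cup and the squeeze bottle in its oblong cup, each upright on the bottom of its cup, set down and not dropped. Leave the empty jar and the dome-topped shaker standing where they are.

Things in the scene. Friction and masses are not known exactly. Their poses are not given: they have to be found in the camera images.
- jam_jar: Squat round glass jar filled with dark jam, with a paper label and a ribbed yellowish screw lid. 51 mm diameter, 70 mm tall (lid: the top 14 mm, 48 mm wide), its dark filling plain to see through the sides, 0.24 kg give or take 30 %. Origin: centre of its underside, z up. Starts, like the other four, standing on a flat cork mat 3 mm thick. Goes in the round cup.
- spice_jar: Slim straight-sided cylindrical spice jar with a flat black cap as wide as the jar. 40 mm diameter, 105 mm tall, about 0.11 kg. Origin: centre of its underside, z up. Goes in the square cup.
- squeeze_bottle: Tall oblong squeeze bottle, filled, with a white cap. 49 mm (its x) by 68 mm (its y), 168 mm tall; body up to 140 mm, the cap above. About 0.52 kg give or take 30 %. Can be gripped across its 49 mm, along its x, some 120 mm up. Origin: centre of its underside, z up. Goes in the oblong cup, its long side (y) along the cup's long side (x).
- empty_jar: Look-alike of the jam jar that does not belong: squat round clear glass jar with the same kind of yellowish lid, but empty and without a label. Clearly wider: 58 mm diameter, 75 mm tall (lid 55 mm wide), its sides pale and see-through. Origin: centre of its underside. Stays where it is.
- shaker: Look-alike of the spice jar that does not belong: small glass shaker, narrowing to a domed grey top with holes. 44 mm diameter, 90 mm tall. Origin: centre of its underside. Stays where it is.
- caddy: Shallow wooden tray, fixed, 120 mm (x) by 320 mm (y), rim 18 mm high, with a low steel loop handle at each end, that carries three white ceramic cups in a row along its y, 100 mm apart (one at its middle, one 100 mm to either side), in any order. Origin: centre of its underside.
- round_cup: Round open cup fixed in the caddy, 82 mm outside, 74 mm inside diameter, walls 32 mm high above its underside, floor 4 mm thick. Origin: centre of its underside, which lies 6 mm above the worktop, so its inner floor is 10 mm and its rim 38 mm above the worktop.
- square_cup: Square open cup fixed in the caddy, 64 mm outside, 56 mm inside, walls 32 mm high above its underside, inner floor about 4 mm above its underside. Origin: centre of its underside, 6 mm above the worktop; its sides lie along its x and y (the caddy's).
- oblong_cup: Oblong open cup fixed in the caddy, outside 94 mm (x) by 75 mm (y), inside 86 mm by 67 mm, walls 32 mm high above its underside, inner floor about 4 mm above its underside. Its long side (x) runs across the row. Origin: centre of its underside, 6 mm above the worktop.
There are look-alikes about, which are no part of the job. Leave any brown look-alike of the squeeze_bottle alone.

How it is judged:
By the outcome, as a careful person would: the job done as asked, in the order asked, and still so for the second after the job is handed in, with the robot touching nothing.
It also fails if it takes over 96 s, if anything falls off the work surface, if the arm or the gripper's body presses on something with over 40 N, if the wrist force passes 120 N, or if a joint passes its speed limit or range.

## Working session

There is one attempt and no reset: what is moved stays moved. The work goes in short steps, Python scripts to look and compute and a tool call to move; the robot and the scene stay as the last step left them, time stands still between calls to the robot, and variables do not carry over. Pictures are saved under pics/ and viewed, at most 14 in all, crops included, and the job is handed in when it is done.

Besides the shell and the picture viewer there is one more tool, called after "Request:" by a JSON object that holds its "fn" and its "kwargs". move_arm: Moves the arm, as the interface text tells. Its arguments: {"type":"object","properties":{"plan":{"type":"array","items":{"type":"array"}},"squeeze":{"type":"number"}},"required":["plan"]}

```bash
ls; mkdir -p pics
cat > h.py <<'E'
import numpy as np,cv2
from scipy.spatial.transform import Rotation as R
from workcell import env
def Rm(o):
    o=np.array(o,float)
    if o.shape==(3,3): return o
    if o.size==4: raise ValueError(o)
    return R.from_euler('xyz',o,degrees=True).as_matrix()
def f(p): return p['frame'].shape[0]/2/np.tan(np.radians(p['fovy'])/2)
def ray(p,uv):
    d=np.array([(uv[0]-p['cx'])/f(p),(uv[1]-p['cy'])/f(p),1.]);return np.array(p['position'],float),Rm(p['orientation'])@d
def at(p,uv,z):
    o,d=ray(p,uv);return o+d*(z-o[2])/d[2]
def cloud(p):
    z=p['z_map'];v,u=np.mgrid[:z.shape[0],:z.shape[1]]
    c=np.stack([(u-p['cx'])/f(p)*z,(v-p['cy'])/f(p)*z,z],-1)@Rm(p['orientation']).T+np.array(p['position'],float)
    c[z<=0]=np.nan;return c
def save(p,n,box=None,s=1):
    a=p['frame'][:,:,::-1]
    if box: a=a[box[1]:box[3],box[0]:box[2]]
    cv2.imwrite('pics/'+n,cv2.resize(a,None,fx=s,fy=s,interpolation=cv2.INTER_CUBIC))
E
python3 - <<'E'
from h import *
print(env.state())
for n in('scene','top'):
    p=env.grab_frame(n);save(p,n+'0.png');print(n,p['fovy'],p['cx'],p['cy'],p['position'],p['orientation'])
    for l in 'jam_jar spice_jar squeeze_bottle empty_jar shaker caddy round_cup square_cup oblong_cup'.split():
        print(l,[(np.round(a['point']).tolist(),round(a['score'],2)) for a in env.search_frame(p,l)[:4]],[(np.round(a['point']).tolist(),np.round(at(p,a['point'],6 if 'cup' in l else 3)[:2]).tolist(),round(a['score'],2)) for a in env.landmark_of(p,l)[:4]])
E
```

```text
pics
{'time_s': 0.0, 'qpos': array([ 6.60639742e+01,  1.83492096e+01,  8.97047234e+01, -1.85068220e-03,
        7.20442578e+01, -1.14333516e+00]), 'qvel': array([-0.02067752,  0.08239188, -0.01161097,  0.02447921,  0.03647044,
       -0.0258858 ]), 'effort': array([-1.67810143e-03, -4.12464058e+01, -2.31978232e+01,  7.27093848e-02,
        4.57067729e-02, -1.20630962e-04]), 'ee_pos': array([222.53676634, 529.65099881, 213.15606028]), 'ee_rot': array([-1.79901794e+02, -2.00049327e-04,  1.57207881e+02]), 'force': array([ 0.25309639, -0.15111746, -0.55303744]), 'torque': array([-0.01019354,  0.08731739,  0.03168212]), 'gripper_force': 0.0, 'gripper_width': 91.34334843624802}
scene 57.26530283765947 320.29964683055965 201.53890051547498 [-199.22511714 -765.12608387  690.55452156] [-122.05917793   -0.66542202  -37.35177112]
jam_jar [([347.0, 218.0], 0.86)] [([343.0, 228.0], [434.0, -67.0], 0.69)]
spice_jar [([368.0, 231.0], 0.71)] [([367.0, 251.0], [417.0, -194.0], 0.67)]
squeeze_bottle [([327.0, 293.0], 0.63), ([305.0, 184.0], 0.59)] [([300.0, 306.0], [144.0, -249.0], 0.93), ([304.0, 203
[... 858 characters left out ...]
0, -189.0], 0.62)]
squeeze_bottle [([306.0, 191.0], 0.87), ([427.0, 254.0], 0.56)] [([428.0, 276.0], [146.0, -274.0], 0.83), ([303.0, 194.0], [414.0, 125.0], 0.74), ([307.0, 135.0], [612.0, 111.0], 0.3)]
empty_jar [([274.0, 195.0], 0.64)] [([279.0, 199.0], [397.0, 204.0], 0.71)]
shaker [([335.0, 188.0], 0.72)] [([337.0, 191.0], [424.0, 14.0], 0.68)]
caddy [([267.0, 145.0], 0.65)] [([278.0, 138.0], [602.0, 208.0], 0.72)]
round_cup [([248.0, 146.0], 0.57), ([305.0, 192.0], 0.2)] [([247.0, 149.0], [567.0, 310.0], 0.59)]
square_cup [([277.0, 140.0], 0.78), ([275.0, 196.0], 0.54)] [([278.0, 141.0], [591.0, 208.0], 0.61)]
oblong_cup [([307.0, 134.0], 0.68)] [([310.0, 137.0], [606.0, 100.0], 0.55)]
```

Run:
```python
from h import *
p=env.grab_frame('scene');save(p,'sc.png',(240,130,440,280),4)
np.savez('s.npz',c=cloud(p),im=p['frame'])
p=env.grab_frame('top');save(p,'tc.png',(220,100,440,240),3.6)
np.savez('t.npz',c=cloud(p),im=p['frame'])
```

```text
(no output)
```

View pics/scene0.png

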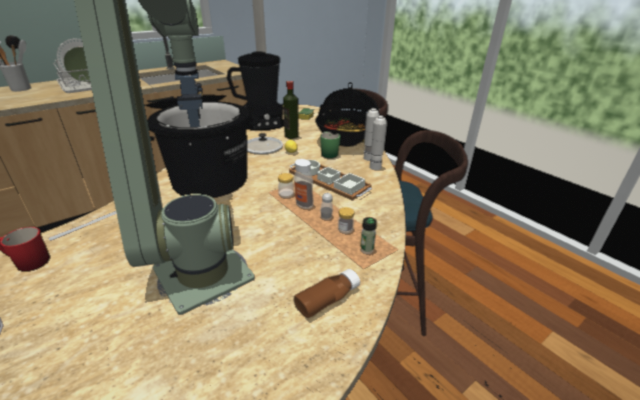

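View pics/sc.png

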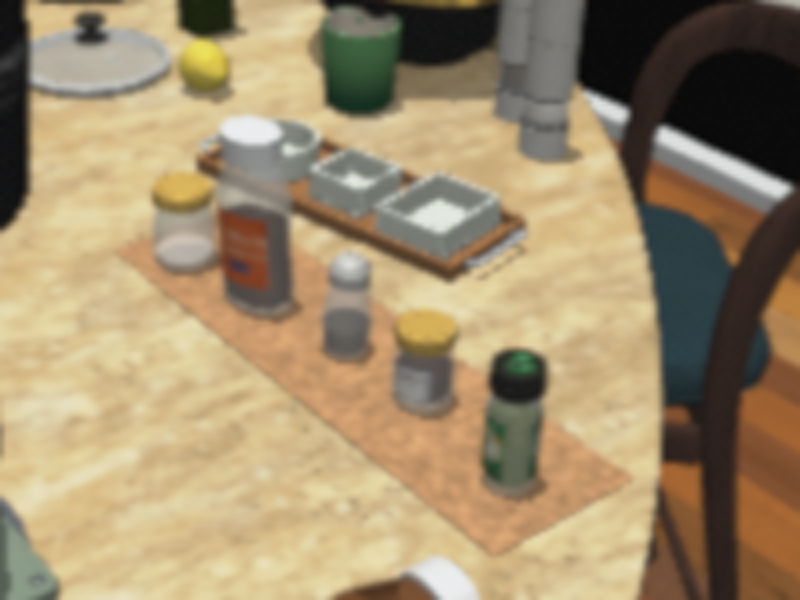

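View pics/tc.png

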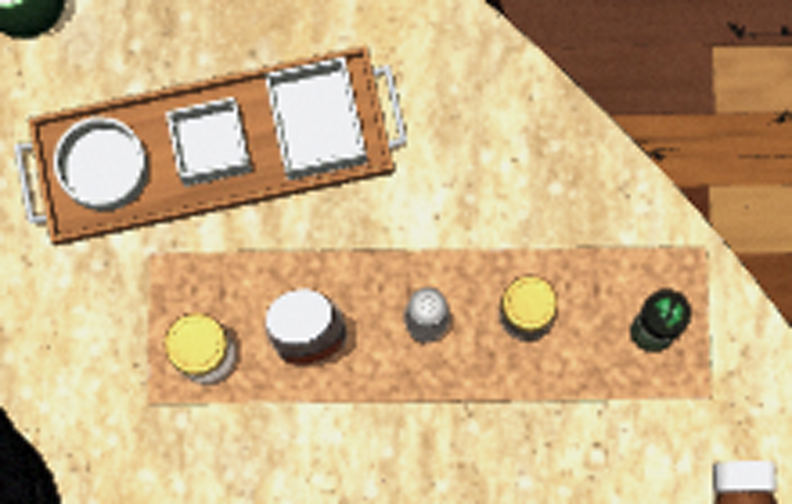

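View pics/top0.png

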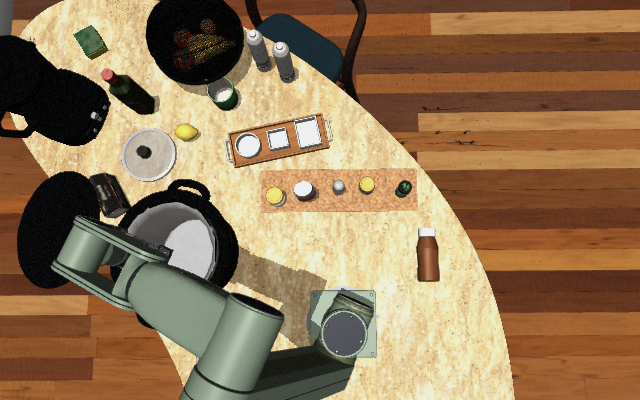

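The jam jar could be confused with:
- Yellow lid at scene (347,218), top (366,186): grey-dark filling and a label, narrower. This is the jam jar.
- Yellow lid at scene (287,185), top (274,195): pale and wider. This is the empty jar.

The other two:
- **Spice jar:** scene (368,231), straight with a black cap. The domed look-alike at (329,210) is the shaker.
- **Bottle:** standing with a white cap at scene (305,184). The brown one lying at (327,293) is the look-alike.

The crops confirm these choices. The cups in the top view are round (247,146), square (278,140) and oblong (308,133).

Run:
```python
from h import *
for n,wins in (('t',dict(empty=(262,183,290,208),bottle=(291,178,318,204),shaker=(330,176,348,198),jam=(356,174,378,196),spice=(392,176,416,200))),('s',dict(empty=(276,170,296,200),bottle=(293,158,315,211),shaker=(319,190,335,222),jam=(335,205,357,235),spice=(358,214,380,258)))):
    d=np.load(n+'.npz');c=d['c']
    for k,(a,b,e,g) in wins.items():
        q=c[b:g,a:e].reshape(-1,3);q=q[np.isfinite(q[:,0])]
        q=q[(q[:,0]>330)&(q[:,0]<500)]
        top=np.percentile(q[:,2],98);t=q[q[:,2]>top-6]
        b2=q[q[:,2]>15]
        print(n,k,'top',top.round(),'n',len(t),'ctr',((t.max(0)+t.min(0))/2)[:2].round(1),'mean',t.mean(0).round(1)[:2],'size',np.ptp(t,0)[:2].round(),'body size',np.ptp(b2,0)[:2].round(), 'mid',((b2.max(0)+b2.min(0))/2)[:2].round(1))
    # cups rims
    m=np.isfinite(c[...,0])&(c[...,2]>30)&(c[...,2]<46)&(c[...,0]>500)&(c[...,0]<690)&(c[...,1]<370)&(c[...,1]>30)
    im=d['im'].astype(int); m&=(im.min(-1)>110)&(im.max(-1)-im.min(-1)<40)
    nn,lab,st,_=cv2.connectedComponentsWithStats(cv2.dilate(m.astype(np.uint8),np.ones((2,2))))
    for i in range(1,nn):
        q=c[(lab==i)&m]
        if len(q)>15: print(n,'rim',len(q),q.mean(0).round(1),((q.max(0)+q.min(0))/2).round(1),np.ptp(q,0).round(),cv2.minAreaRect(q[:,:2].astype(np.float32)))
c=np.load('t.npz')['c']
q=c.reshape(-1,3);g=lambda x0,x1,y0,y1:np.nanmax(q[(q[:,0]>x0)&(q[:,0]<x1)&(q[:,1]>y0)&(q[:,1]<y1),2])
for y in range(-300,601,75): print(y,[int(g(x,x+75,y,y+75)) for x in range(150,751,75)])
s=np.load('s.npz')['c'].reshape(-1,3)
for nme,qq in(('t',q),('s',s)):
  w=qq[(qq[:,0]>450)&(qq[:,0]<500)&(abs(qq[:,1])<80)&(qq[:,2]<30)];print(nme,'table',np.median(w[:,2]))
```

```text
t empty top 82.0 n 149 ctr [400.2 209.2] mean [401.2 207. ] size [51. 50.] body size [55. 55.] mid [398.9 207.6]
t bottle top 172.0 n 179 ctr [408.3 113.6] mean [409.1 113.9] size [44. 50.] body size [49. 63.] mid [409.5 111.9]
t shaker top 92.0 n 57 ctr [431.    8.4] mean [430.1   9. ] size [26. 28.] body size [37. 38.] mid [426.7  10. ]
t jam top 77.0 n 115 ctr [433.2 -80.5] mean [433.5 -82. ] size [44. 44.] body size [48. 48.] mid [432.3 -78.7]
t spice top 111.0 n 107 ctr [ 419.4 -193.1] mean [ 418.2 -193.6] size [37. 37.] body size [41. 39.] mid [ 418.4 -192.3]
t rim 102 [612.7 109.1  37.4] [614.3 107.8  37. ] [106.  88.  12.] ((615.0247802734375, 108.84765625), (94.13239288330078, 73.48577880859375), 12.109800338745117)
t rim 79 [592.7 204.9  37.4] [595.3 206.4  37.8] [71. 73. 15.] ((594.4188842773438, 206.04046630859375), (65.81900024414062, 62.70449447631836), 11.85813045501709)
t rim 87 [571.6 303.5  37. ] [573.3 304.8  37.8] [78. 80. 15.] ((573.166259765625, 304.7189636230469), (78.1908187866211, 80.39682006835938), 0.8436003923416138)
s empty top 108.0 n 15 ctr [387.1 132.7
[... 252 characters left out ...]
size [28. 26.] body size [38. 36.] mid [424.    6.1]
s jam top 78.0 n 120 ctr [433.  -80.6] mean [432.  -80.9] size [45. 47.] body size [49. 48.] mid [430.8 -81.2]
s spice top 112.0 n 106 ctr [ 417.  -192.8] mean [ 415.3 -193.8] size [41. 37.] body size [41. 40.] mid [ 416.7 -193.7]
s rim 390 [601.1 170.9  37.1] [608.6 202.8  37.3] [114. 279.  15.] ((592.03173828125, 203.51498413085938), (100.78626251220703, 270.39617919921875), 13.317167282104492)Traceback (most recent call last):
  File "<stdin>", line 19, in <module>
  File "<stdin>", line 18, in <lambda>
    res = np.fmax.reduce(a, axis=axis, out=out, **kwargs)
ValueError: zero-size array to reduction operation fmax which has no identity
```

Run:
```python
from h import *
C={n:np.load(n+'.npz')['c'].reshape(-1,3) for n in 'ts'}
for n,q in C.items():
  print(n);q=q[np.isfinite(q[:,0])]
  for x in range(0,801,80): print(x,[int((lambda w:w[:,2].max() if len(w) else -1)(q[(q[:,0]>x)&(q[:,0]<x+80)&(q[:,1]>y)&(q[:,1]<y+80)])) for y in range(-320,561,80)])
  w=q[(q[:,0]>450)&(q[:,0]<500)&(abs(q[:,1])<80)&(q[:,2]<30)];print('table',np.median(w[:,2]))
  for lo,hi in((20,90),(90,138),(145,166),(166,190),(20,138)):
    b=q[(abs(q[:,0]-410)<50)&(abs(q[:,1]-112)<48)&(q[:,2]>lo)&(q[:,2]<hi)]
    if len(b)>10: print(lo,hi,len(b),cv2.minAreaRect(b[:,:2].astype(np.float32)),b.min(0).round(),b.max(0).round())
a=np.vstack([C[n][(abs(C[n][:,0]-410)<50)&(abs(C[n][:,1]-112)<48)&(C[n][:,2]>20)&(C[n][:,2]<138)] for n in 'ts'])
pts=a[:,:2]-0
from scipy.optimize import minimize
# superellipse/oblong fit: distance to stadium-ish ellipse 24.5x34
def cost(v):
    d=R.from_euler('z',-v[2],degrees=True).as_matrix()[:2,:2]@(pts-v[:2]).T
    r=((abs(d[0])/24.5)**3+(abs(d[1])/34)**3)**(1/3)-1
    return np.sum(np.minimum(abs(r),.3))
for y0 in(-20,0,20):
    r=minimize(cost,[409,112,y0],method='Nelder-Mead');print(r.x.round(1),round(r.fun,2),len(pts))
```

```text
t
0 [8, 9, 170, 218, 218, 753, 758, 742, 680, -1, 235, -1]
80 [55, 38, 17, 199, 190, 755, 754, 718, 684, 641, 615, 268]
160 [56, 42, 9, 9, 7, 10, 10, 687, 674, 642, 612, 591]
240 [50, 34, 9, 7, 9, 8, 8, 268, 271, 618, 603, 338]
320 [7, 100, 11, 12, 13, 173, 84, 9, 270, 272, 273, 271]
400 [9, 114, 80, 90, 97, 175, 83, 13, 236, 235, 229, 23]
480 [7, 14, 9, 11, 19, 25, 39, 43, 43, 8, 23, 69]
560 [-1, 6, 9, 9, 46, 46, 45, 42, 45, 45, 63, 64]
640 [-1, -1, 7, 10, 42, 42, 23, 22, 96, 96, 45, 210]
720 [-1, -1, -1, 6, 10, 8, 209, 9, 175, 199, 196, 260]
800 [-878, -1, -1, -1, 7, 210, 225, 223, 225, 246, 241, 207]
table 2.2469459155252025
20 90 50 ((401.8175048828125, 105.66525268554688), (25.53658676147461, 66.37957763671875), 31.839981079101562) [385.  81.  20.] [430. 141.  89.]
90 138 94 ((404.0129699707031, 109.89514923095703), (36.27865982055664, 65.5658950805664), 31.009830474853516) [385.  80.  90.] [434. 144. 134.]
145 166 54 ((406.873046875, 111.62869262695312), (38.2359733581543, 50.5619010925293), 12.83436393737793) [387.  87. 147.] [428. 139. 166.]
166 190 174 ((408.65936279296875, 
[... 1014 characters left out ...]
84.  81.  20.] [433. 140.  90.]
90 138 255 ((398.7752380371094, 106.00126647949219), (29.13068199157715, 64.30755615234375), 38.47481918334961) [383.  80.  90.] [428. 140. 138.]
145 166 85 ((398.35028076171875, 104.4521713256836), (23.230684280395508, 50.47673797607422), 44.587158203125) [385.  87. 146.] [424. 131. 165.]
166 190 104 ((405.6655578613281, 113.1988525390625), (40.4608039855957, 52.70182418823242), 18.469636917114258) [384.  87. 166.] [428. 140. 175.]
20 138 572 ((400.6452331542969, 105.268798828125), (31.33456802368164, 66.266845703125), 41.47975540161133) [383.  80.  20.] [433. 140. 138.]
[412.7 118.6  12.3] 45.16 716
[413.  119.5  -0. ] 50.43 716
[412.7 118.6  12.3] 45.16 716
```

Request:
{"fn": "move_arm", "kwargs": {"plan": [[[0, 0, 4], 0, 0], [[0, 0, 5], 0, 0], [[0, 0, 5], 0, 0]]}}

```text
time_s: 2.3
ee_pos: [222.5, 529.7, 355.3]
ee_rot: [-179.9, -0.0, 157.2]
force: [0.5, 1.2, 0.4]
gripper_width: 91.2
gripper_force: 0.0
```

Request:
{"fn": "move_arm", "kwargs": {"plan": [[[1.6, -4.7, 0], -5.17, 0], [[1.6, -4.7, 0], -5.17, 0], [[1.6, -4.7, 0], -5.17, 0], [[1.6, -4.7, 0], -5.17, 0], [[1.6, -4.7, 0], -5.17, 0]]}}

```text
time_s: 2.8
ee_pos: [302.9, 293.3, 354.1]
ee_rot: [180.0, 0.0, 131.2]
force: [0.6, -0.2, 0.6]
gripper_width: 91.3
gripper_force: 0.0
```

Request:
{"fn": "move_arm", "kwargs": {"plan": [[[1.6, -4.7, 0], -5.17, 0], [[1.6, -4.7, 0], -5.17, 0], [[1.6, -4.7, 0], -5.17, 0], [[1.6, -4.7, 0], -5.17, 0], [[1.6, -4.7, 0], -5.17, 0]]}}

```text
time_s: 3.3
ee_pos: [382.8, 58.2, 354.4]
ee_rot: [179.9, 0.0, 105.3]
force: [1.5, 1.2, -0.1]
gripper_width: 91.0
gripper_force: 0.0
```

Request:
{"fn": "move_arm", "kwargs": {"plan": [[[1.6, -4.7, 0], -5.17, 0], [[1.6, -4.7, 0], -5.17, 0], [[1.6, -4.7, 0], -5.17, 0], [[0, 0, -4], 0, 0], [[0, 0, 0], 0, 0]]}}

```text
time_s: 3.8
ee_pos: [427.4, -81.5, 309.1]
ee_rot: [-179.3, -0.2, 89.8]
force: [-1.3, -0.3, -0.6]
gripper_width: 91.5
gripper_force: 0.0
```

Request:
{"fn": "move_arm", "kwargs": {"plan": [[[0.4, 0, -5], 0, 0], [[0, 0, -5], 0, 0], [[0, 0, -5], 0, 0], [[0, 0, -5], 0, 0], [[0, 0, 0], 0, 0]]}}

```text
time_s: 4.3
ee_pos: [430.8, -79.0, 110.6]
ee_rot: [-179.3, -0.2, 90.1]
force: [-1.3, -0.8, 0.2]
gripper_width: 91.4
gripper_force: 0.0
```

Request:
{"fn": "move_arm", "kwargs": {"plan": [[[0.2, -0.2, -4], 0, 0], [[0, 0, -3.3], 0, 0], [[0, 0, 0], 0, 0.3], [[0, 0, 0], 0, 0.5], [[0, 0, 0], 0, 0.5]], "squeeze": 20}}

```text
time_s: 4.8
ee_pos: [439.3, -83.1, 43.9]
ee_rot: [179.7, 0.1, 90.0]
force: [-0.0, -0.2, 0.3]
gripper_width: 70.0
gripper_force: 0.0
```

Request:
{"fn": "move_arm", "kwargs": {"plan": [[[0, 0, 0], 0, 0.6], [[0, 0, 0], 0, 0.6], [[0, 0, 0], 0, 0.6], [[0, 0, 0], 0, 0.6]]}}

```text
time_s: 5.2
ee_pos: [436.0, -82.7, 41.8]
ee_rot: [-179.9, -0.0, 90.0]
force: [-3.9, 1.6, 7.9]
gripper_width: 46.9
gripper_force: 20.2
```

Request:
{"fn": "move_arm", "kwargs": {"plan": [[[0, 0, 0], 0, 0.3], [[0, 0, 0], 0, 0.3], [[-0.2, 0.1, -0.6], 0, 0.3], [[0, 0, 0], 0, 0.3], [[0, 0, 0], 0, 0.6]]}}

```text
time_s: 5.7
ee_pos: [434.5, -81.8, 34.8]
ee_rot: [-180.0, -0.0, 90.0]
force: [-0.0, -0.4, -0.6]
gripper_width: 58.7
gripper_force: 0.0
```

Request:
{"fn": "move_arm", "kwargs": {"plan": [[[0, 0, 0], 0, 0.6], [[0, 0, 0], 0, 0.6], [[0, 0, 0], 0, 0.6], [[0, 0, 0], 0, 0.6], [[0, 0, 0], 0, 0.6]]}}

```text
time_s: 6.2
ee_pos: [434.7, -81.9, 35.1]
ee_rot: [180.0, 0.0, 90.0]
force: [-0.2, -0.0, -1.8]
gripper_width: 48.2
gripper_force: 19.8
```

Run:
```python
from h import *
for i in range(4):
    p=env.grab_frame('scene');s=env.state();print(s['ee_pos'].round(1),s['force'].round(1),s['gripper_width'])
save(p,'g1.png',(310,120,430,270),4)
```

```text
[434.7 -81.9  35.1] [ 0.2  0.1 -2.3] 48.232398173825715
[434.7 -81.9  35.1] [ 0.8  0.1 -1. ] 48.55561512704226
[434.7 -81.9  35.1] [ 0.8  0.  -1.4] 48.6970122845357
[434.7 -81.9  35.1] [ 0.4 -0.2 -1.5] 48.39631764903006
```

View pics/g1.png

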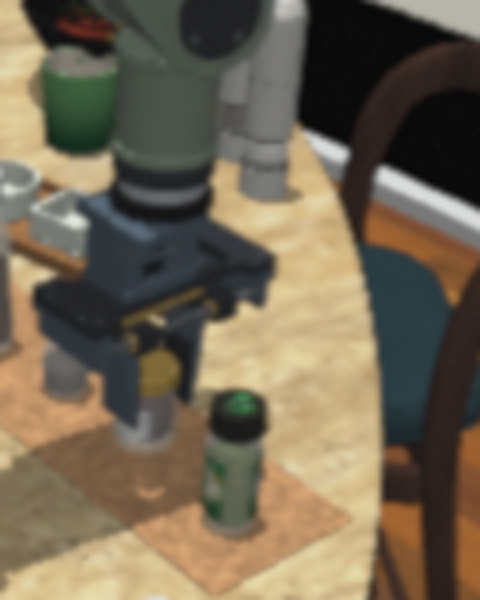

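Run:
```python
from h import *
q=np.vstack([np.load(n+'.npz')['c'].reshape(-1,3) for n in 'ts']);q=q[np.isfinite(q[:,0])]
w=q[(q[:,2]>105)&(q[:,2]<290)&(q[:,0]>250)&(q[:,0]<530)&(q[:,1]>200)]
for y in range(200,480,20):
    a=w[(w[:,1]>y)&(w[:,1]<y+20)]
    if len(a)>3: print(y,np.sort(a[:,0])[-5:].round(),a[:,2].max().round())
```

```text
300 [302. 303. 304. 305. 307.] 270.0
320 [332. 332. 334. 334. 335.] 273.0
340 [353. 354. 354. 356. 357.] 272.0
360 [396. 397. 399. 400. 401.] 272.0
380 [413. 413. 413. 414. 417.] 272.0
400 [419. 420. 422. 423. 423.] 272.0
420 [425. 425. 426. 426. 426.] 272.0
440 [425. 426. 426. 426. 426.] 272.0
460 [423. 423. 423. 424. 425.] 272.0
```

Request:
{"fn": "move_arm", "kwargs": {"plan": [[[0, 0, 1], 0, 0.6], [[0, 0, 3], 0, 0.6], [[0, 0, 5], 0, 0.6], [[0, 0, 5], 0, 0.6], [[0, 0, 5], 0, 0.6]], "squeeze": 25}}

```text
time_s: 6.9
ee_pos: [433.7, -81.7, 227.6]
ee_rot: [-180.0, -0.0, 90.0]
force: [1.8, -0.9, -2.7]
gripper_width: 48.2
gripper_force: 24.7
```

Request:
{"fn": "move_arm", "kwargs": {"plan": [[[1.5, 4.3, 0], 0, 0.6], [[1.5, 4.3, 0], 0, 0.6], [[1.5, 4.3, 0], 0, 0.6], [[1.6, 4.3, 0], 0, 0.6], [[1.6, 4.3, 0], 0, 0.6]]}}

```text
time_s: 7.4
ee_pos: [511.4, 134.7, 225.6]
ee_rot: [-180.0, 0.0, 90.0]
force: [0.9, -0.5, -2.1]
gripper_width: 48.5
gripper_force: 24.8
```

Request:
{"fn": "move_arm", "kwargs": {"plan": [[[1.6, 4.3, 0], 0, 0.6], [[1.6, 4.3, 0], 0, 0.6], [[1.6, 4.3, 0], 0, 0.6], [[1.4, 4.2, 0], 0, 0.6], [[0, 0, 0], 0, 0.6]]}}

```text
time_s: 7.9
ee_pos: [574.2, 309.2, 224.1]
ee_rot: [-180.0, -0.1, 90.2]
force: [-1.1, -0.6, -2.0]
gripper_width: 48.3
gripper_force: 24.8
```

Request:
{"fn": "move_arm", "kwargs": {"plan": [[[0, 0, -5], 0, 0.6], [[0, 0, -4], 0, 0.6], [[0, 0, 0], 0, 0.6], [[0, 0, 0], 0, 0.6], [[0, 0, 0], 0, 0.6]]}}

```text
time_s: 8.4
ee_pos: [575.3, 304.6, 138.2]
ee_rot: [179.7, -0.1, 90.0]
force: [0.1, 0.7, -2.7]
gripper_width: 48.4
gripper_force: 24.8
```

Run:
```python
from h import *
p=env.grab_frame('scene');s=env.state();print(s['ee_pos'].round(1),s['force'].round(1),s['gripper_width'])
save(p,'g2.png',(260,90,420,210),5)
```

```text
[575.4 304.7 138.4] [ 0.1  0.5 -2. ] 47.96880684045298
```

View pics/g2.png

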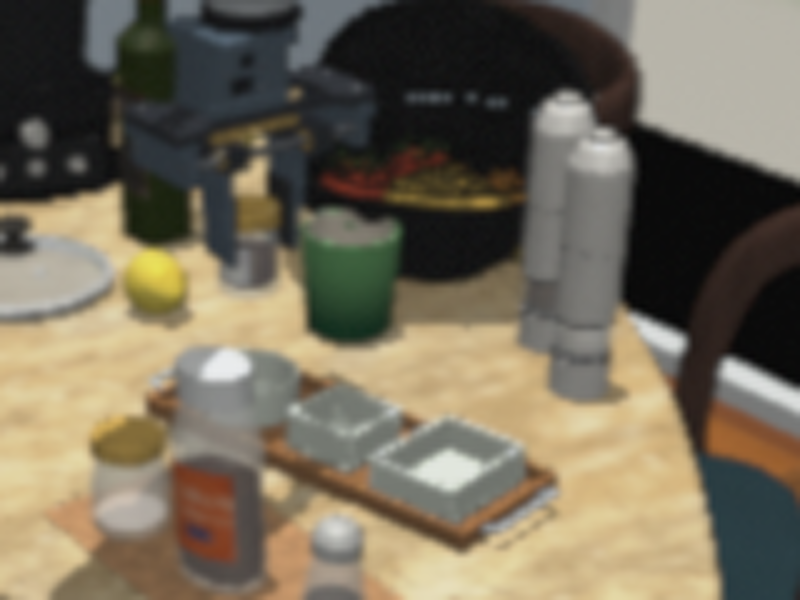

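The jar hangs upright over the round cup, scene crop (250,240). Lowering it.

Request:
{"fn": "move_arm", "kwargs": {"plan": [[[-0.2, 0, -5], 0, 0.6], [[0, 0, -3.5], 0, 0.6], [[0, 0, -0.5], 0, 0.6], [[0, 0, 0], 0, 0.6], [[0, 0, 0], 0, 0.6]]}}

```text
time_s: 8.95
ee_pos: [573.9, 305.1, 48.2]
ee_rot: [179.7, -0.1, 90.0]
force: [0.7, -0.5, -2.3]
gripper_width: 48.2
gripper_force: 24.8
```

Request:
{"fn": "move_arm", "kwargs": {"plan": [[[0, 0, -0.2], 0, 0.6], [[0, 0, -0.1], 0, 0.6], [[0, 0, 0], 0, 0.6]]}}

```text
time_s: 9.25
ee_pos: [572.1, 304.3, 43.0]
ee_rot: [179.9, -0.0, 90.0]
force: [0.5, -0.1, -3.4]
gripper_width: 48.1
gripper_force: 24.8
```

Request:
{"fn": "move_arm", "kwargs": {"plan": [[[0, 0, -0.1], 0, 0.6], [[0, 0, 0], 0, 0.6], [[0, 0, 0], 0, 0.6]]}}

```text
time_s: 9.55
ee_pos: [572.1, 304.3, 42.1]
ee_rot: [179.9, -0.0, 90.0]
force: [-0.9, -0.7, 4.6]
gripper_width: 48.1
gripper_force: 25.0
```

Request:
{"fn": "move_arm", "kwargs": {"plan": [[[0, 0, -0.1], 0, 0.6], [[0, 0, 0], 0, 0.6], [[0, 0, 0], 0, 0.6]]}}

```text
time_s: 9.85
ee_pos: [572.1, 304.3, 42.0]
ee_rot: [179.9, -0.0, 90.0]
force: [-1.9, -0.7, 8.8]
gripper_width: 48.2
gripper_force: 25.2
```

Request:
{"fn": "move_arm", "kwargs": {"plan": [[[0, 0, 0], 0, 0.35], [[0, 0, 0], 0, 0], [[0, 0, 0], 0, 0], [[0, 0, 0], 0, 0], [[0, 0, 2], 0, 0]]}}

```text
time_s: 10.35
ee_pos: [569.8, 303.1, 57.4]
ee_rot: [-179.7, 0.2, 90.0]
force: [-0.6, 0.2, 0.3]
gripper_width: 85.1
gripper_force: 0.0
```

Request:
{"fn": "move_arm", "kwargs": {"plan": [[[0, 0, 4], 0, 0], [[0, 0, 5], 0, 0], [[0, 0, 5], 0, 0], [[0, 0, 4], 0, 0], [[-1.4, -4.5, 0], 0, 0]]}}

```text
time_s: 10.85
ee_pos: [562.3, 264.0, 246.8]
ee_rot: [179.2, -0.5, 90.2]
force: [1.7, -2.1, -0.5]
gripper_width: 90.9
gripper_force: 0.0
```

Request:
{"fn": "move_arm", "kwargs": {"plan": [[[-1.4, -4.5, 0], 0, 0], [[-1.4, -4.5, 0], 0, 0], [[-1.4, -4.5, 0], 0, 0], [[-1.4, -4.5, 0], 0, 0], [[-1.4, -4.5, 0], 0, 0]]}}

```text
time_s: 11.35
ee_pos: [486.9, 32.5, 240.1]
ee_rot: [180.0, 0.0, 90.0]
force: [1.5, -0.5, 0.7]
gripper_width: 91.0
gripper_force: 0.0
```

Request:
{"fn": "move_arm", "kwargs": {"plan": [[[-1.4, -4.5, 0], 0, 0], [[-1.4, -4.5, 0], 0, 0], [[-1.4, -4.5, 0], 0, 0], [[-1.4, -4.5, 0], 0, 0], [[-1.4, -4.6, 0], 0, 0]]}}

```text
time_s: 11.85
ee_pos: [416.9, -193.5, 240.3]
ee_rot: [180.0, 0.0, 90.0]
force: [1.5, -0.2, 0.1]
gripper_width: 91.1
gripper_force: 0.0
```

Run:
```python
from h import *
P={n:env.grab_frame(n) for n in('scene','top')}
s=env.state();print(s['ee_pos'].round(1),s['time_s'])
save(P['top'],'g3.png',(220,110,360,220),5)
A=[]
for n,p in P.items():
    c=cloud(p);q=c.reshape(-1,3);q=q[np.isfinite(q[:,0])]
    np.savez(n+'2.npz',c=c,im=p['frame'])
    j=q[(np.hypot(q[:,0]-573,q[:,1]-304.5)<34)&(q[:,2]>60)];t=np.percentile(j[:,2],95);t=j[j[:,2]>t-5];print(n,'jam',t.mean(0).round(1),t.min(0).round(),t.max(0).round())
    b=q[(abs(q[:,0]-410)<50)&(abs(q[:,1]-112)<45)&(q[:,2]>20)]
    for lo,hi in((25,80),(80,135),(148,170),(170,190)):
        w=b[(b[:,2]>lo)&(b[:,2]<hi)];print(n,lo,hi,len(w),[(a,np.ptp(w[:,:2]@[np.cos(np.radians(a)),np.sin(np.radians(a))]).round()) for a in range(0,180,15)] if len(w)>5 else '')
```

```text
[ 416.1 -196.5  240.1] 11.95
scene jam [570.3 304.7  83.6] [547. 281.  81.] [593. 330.  87.]
scene 25 80 254 [(0, np.float64(48.0)), (15, np.float64(41.0)), (30, np.float64(36.0)), (45, np.float64(30.0)), (60, np.float64(40.0)), (75, np.float64(50.0)), (90, np.float64(57.0)), (105, np.float64(61.0)), (120, np.float64(65.0)), (135, np.float64(64.0)), (150, np.float64(60.0)), (165, np.float64(56.0))]
scene 80 135 280 [(0, np.float64(48.0)), (15, np.float64(40.0)), (30, np.float64(35.0)), (45, np.float64(31.0)), (60, np.float64(43.0)), (75, np.float64(52.0)), (90, np.float64(58.0)), (105, np.float64(62.0)), (120, np.float64(65.0)), (135, np.float64(63.0)), (150, np.float64(59.0)), (165, np.float64(55.0))]
scene 148 170 97 [(0, np.float64(41.0)), (15, np.float64(38.0)), (30, np.float64(33.0)), (45, np.float64(30.0)), (60, np.float64(37.0)), (75, np.float64(44.0)), (90, np.float64(49.0)), (105, np.float64(53.0)), (120, np.float64(54.0)), (135, np.float64(52.0)), (150, np.float64(49.0)), (165, np.float64(46.0))]
scene 170 190 86 [(0, np.float64(42.0)), (15, np.float64(44.0)), (30, np.float
[... 824 characters left out ...]
(66.0)), (135, np.float64(64.0)), (150, np.float64(60.0)), (165, np.float64(54.0))]
top 148 170 178 [(0, np.float64(44.0)), (15, np.float64(44.0)), (30, np.float64(44.0)), (45, np.float64(46.0)), (60, np.float64(47.0)), (75, np.float64(49.0)), (90, np.float64(52.0)), (105, np.float64(53.0)), (120, np.float64(52.0)), (135, np.float64(50.0)), (150, np.float64(49.0)), (165, np.float64(46.0))]
top 170 190 47 [(0, np.float64(39.0)), (15, np.float64(38.0)), (30, np.float64(40.0)), (45, np.float64(42.0)), (60, np.float64(45.0)), (75, np.float64(47.0)), (90, np.float64(49.0)), (105, np.float64(48.0)), (120, np.float64(44.0)), (135, np.float64(43.0)), (150, np.float64(42.0)), (165, np.float64(40.0))]
```

View pics/g3.png

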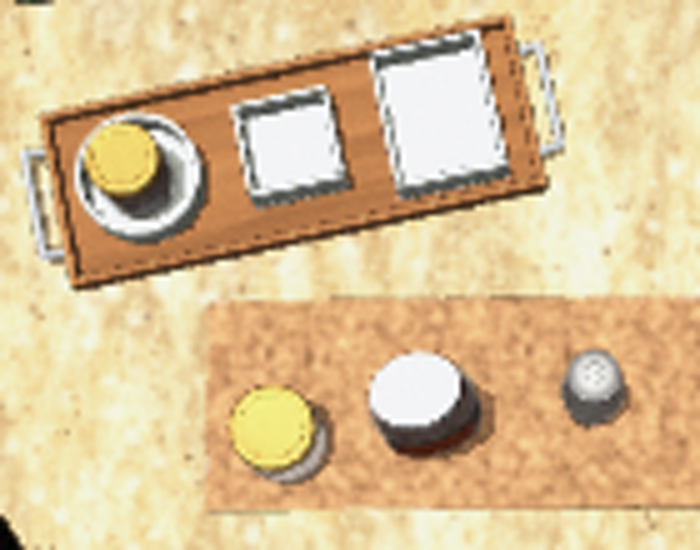

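Jam jar stands upright in the round cup (crop (120,160)). Next is the spice jar.

Request:
{"fn": "move_arm", "kwargs": {"plan": [[[0.1, 0.3, -5], 0, 0], [[0, 0, -5], 0, 0], [[0, 0, -4], 0, 0], [[0, 0, -4], 0, 0], [[0, 0, 0], 0, 0]]}}

```text
time_s: 12.45
ee_pos: [415.2, -186.4, 56.2]
ee_rot: [-179.4, -0.3, 90.0]
force: [-1.2, -1.0, 1.1]
gripper_width: 91.2
gripper_force: 0.0
```

Request:
{"fn": "move_arm", "kwargs": {"plan": [[[0, 0, 0], 0, 0.3], [[0, 0, 0], 0, 0.4], [[0, 0, 0], 0, 0.5], [[0, 0, 0], 0, 0.7], [[0, 0, 0], 0, 0.7]], "squeeze": 15}}

```text
time_s: 12.95
ee_pos: [419.3, -189.1, 61.2]
ee_rot: [179.9, 0.1, 90.0]
force: [0.2, 0.3, 0.0]
gripper_width: 54.2
gripper_force: 0.0
```

Request:
{"fn": "move_arm", "kwargs": {"plan": [[[0, 0, 0], 0, 0.7], [[0, 0, 0], 0, 0.7], [[0, 0, 0], 0, 0.7]]}}

```text
time_s: 13.25
ee_pos: [418.7, -188.9, 60.5]
ee_rot: [180.0, 0.0, 90.0]
force: [-0.8, 0.1, 2.2]
gripper_width: 40.3
gripper_force: 15.0
```

Request:
{"fn": "move_arm", "kwargs": {"plan": [[[0, 0, 1], 0, 0.7], [[0, 0, 4], 0, 0.7], [[0, 0, 5], 0, 0.7], [[0, 0, 5], 0, 0.7], [[0, 0, 4], 0, 0.7]]}}

```text
time_s: 13.75
ee_pos: [418.9, -188.9, 253.7]
ee_rot: [179.8, 0.1, 90.0]
force: [0.9, -1.1, -3.1]
gripper_width: 40.2
gripper_force: 15.0
```

Request:
{"fn": "move_arm", "kwargs": {"plan": [[[1.7, 4, 0], 0, 0.7], [[1.7, 4, 0], 0, 0.7], [[1.7, 4, 0], 0, 0.7], [[1.8, 4, 0], 0, 0.7], [[1.8, 4, 0], 0, 0.7]]}}

```text
time_s: 14.25
ee_pos: [505.9, 12.8, 250.8]
ee_rot: [180.0, 0.0, 90.0]
force: [0.2, -0.8, -0.7]
gripper_width: 39.8
gripper_force: 15.0
```

Request:
{"fn": "move_arm", "kwargs": {"plan": [[[1.8, 4, 0], 0, 0.7], [[1.8, 4, 0], 0, 0.7], [[1.8, 4, 0], 0, 0.7], [[1.8, 4, 0], 0, 0.7], [[1.7, 3.9, 0], 0, 0.7]]}}

```text
time_s: 14.75
ee_pos: [595.0, 211.9, 250.4]
ee_rot: [-180.0, 0.0, 90.0]
force: [0.3, -0.4, -2.1]
gripper_width: 40.0
gripper_force: 15.0
```

Request:
{"fn": "move_arm", "kwargs": {"plan": [[[0, 0, -3], 0, 0.7], [[0, 0, -4], 0, 0.7], [[0, 0, 0], 0, 0.7], [[0, 0, 0], 0, 0.7], [[0, 0, 0], 0, 0.7]]}}

```text
time_s: 15.25
ee_pos: [596.1, 210.3, 182.8]
ee_rot: [179.8, -0.1, 90.0]
force: [-0.2, -0.1, -0.4]
gripper_width: 40.4
gripper_force: 15.0
```

Run:
```python
from h import *
p=env.grab_frame('scene');s=env.state();print(s['ee_pos'].round(1),s['force'].round(1),s['gripper_width'])
save(p,'g4.png',(280,90,400,210),5)
c=cloud(p);q=c[np.isfinite(c[...,0])]
# held jar lower body
j=q[(abs(q[:,0]-595)<35)&(abs(q[:,1]-206)<35)&(q[:,2]>110)&(q[:,2]<165)]
for lo in range(110,165,10):
    w=j[(j[:,2]>=lo)&(j[:,2]<lo+10)]
    if len(w)>5: print(lo,len(w),w.min(0).round(),w.max(0).round())
```

```text
[596.1 210.3 183. ] [ 0.5  0.3 -1.4] 40.01111142586673
130 25 [574. 185. 131.] [609. 213. 140.]
140 23 [575. 185. 141.] [608. 210. 150.]
150 29 [573. 186. 150.] [606. 214. 159.]
160 13 [575. 186. 160.] [604. 215. 165.]
```

View pics/g4.png

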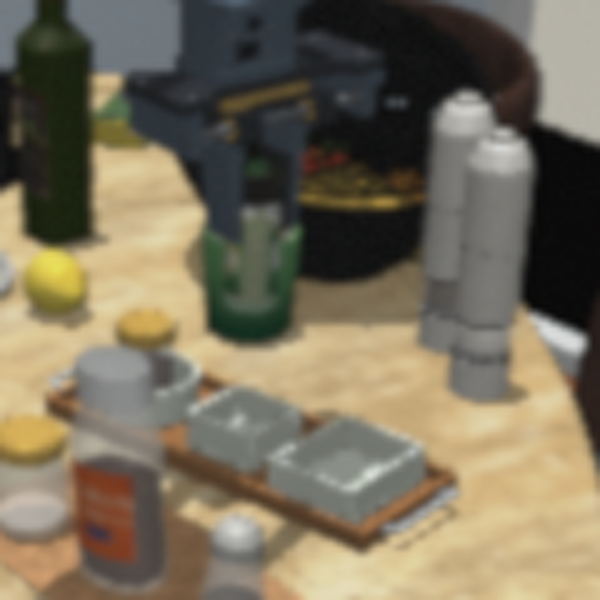

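The spice jar hangs upright above the square cup, crop (258,250), at about (594,206).

Request:
{"fn": "move_arm", "kwargs": {"plan": [[[0, 0, -4], 0, 0.7], [[0, 0, -4], 0, 0.7], [[0, 0, -2.5], 0, 0.7], [[0, 0, -0.6], 0, 0.7], [[0, 0, 0], 0, 0.7]]}}

```text
time_s: 15.8
ee_pos: [595.5, 210.2, 70.2]
ee_rot: [179.9, -0.0, 90.0]
force: [-0.6, 0.2, -1.4]
gripper_width: 40.0
gripper_force: 15.0
```

Request:
{"fn": "move_arm", "kwargs": {"plan": [[[0, 0, 0], 0, 0.7], [[0, 0, -0.1], 0, 0.7], [[0, 0, 0], 0, 0.7], [[0, 0, 0], 0, 0.7]]}}

```text
time_s: 16.2
ee_pos: [595.1, 210.2, 69.1]
ee_rot: [179.9, -0.0, 90.0]
force: [0.1, -0.1, -0.6]
gripper_width: 40.2
gripper_force: 15.0
```

Request:
{"fn": "move_arm", "kwargs": {"plan": [[[0, 0, -0.1], 0, 0.7], [[0, 0, 0], 0, 0.7], [[0, 0, 0], 0, 0.7]]}}

```text
time_s: 16.5
ee_pos: [595.0, 210.2, 67.6]
ee_rot: [180.0, -0.0, 90.0]
force: [-0.2, 0.8, 0.4]
gripper_width: 40.1
gripper_force: 15.0
```

Request:
{"fn": "move_arm", "kwargs": {"plan": [[[0, 0, -0.1], 0, 0.7], [[0, 0, 0], 0, 0.7], [[0, 0, 0], 0, 0.7]]}}

```text
time_s: 16.8
ee_pos: [595.0, 210.5, 67.5]
ee_rot: [179.9, -0.0, 90.0]
force: [-0.8, 0.5, 5.8]
gripper_width: 40.4
gripper_force: 15.0
```

Request:
{"fn": "move_arm", "kwargs": {"plan": [[[0, 0, 0], 0, 0.4], [[0, 0, 0], 0, 0], [[0, 0, 0], 0, 0], [[0, 0, 0], 0, 0], [[0, 0, 3], 0, 0]]}}

```text
time_s: 17.3
ee_pos: [591.8, 209.1, 92.4]
ee_rot: [-179.5, 0.2, 90.0]
force: [-0.1, -0.3, -0.1]
gripper_width: 77.6
gripper_force: 0.0
```

Request:
{"fn": "move_arm", "kwargs": {"plan": [[[0, 0, 5], 0, 0], [[0, 0, 5], 0, 0], [[0, 0, 5], 0, 0], [[0, 0, 3], 0, 0], [[-1, -4.5, 0], 0, 0]]}}

```text
time_s: 17.8
ee_pos: [587.9, 169.0, 281.4]
ee_rot: [179.3, -0.3, 90.3]
force: [0.9, -1.2, -0.7]
gripper_width: 91.2
gripper_force: 0.0
```

Request:
{"fn": "move_arm", "kwargs": {"plan": [[[-1, -4.5, 0], 0, 0], [[-1, -4.5, 0], 0, 0], [[-1, -4.5, 0], 0, 0], [[-1, -4.5, 0], 0, 0], [[0, -4.5, 0], 0, 0]]}}

```text
time_s: 18.3
ee_pos: [543.3, -61.5, 276.5]
ee_rot: [-180.0, -0.0, 90.0]
force: [1.1, 0.2, 0.2]
gripper_width: 91.5
gripper_force: 0.0
```

Run:
```python
from h import *
from scipy.optimize import least_squares
P={n:env.grab_frame(n) for n in('scene','top')}
s=env.state();print(s['ee_pos'].round(1),s['time_s'])
S=[]
for n,p in P.items():
    c=cloud(p);q=c.reshape(-1,3);q=q[np.isfinite(q[:,0])]
    j=q[(np.hypot(q[:,0]-594,q[:,1]-206)<34)&(q[:,2]>60)];t=np.percentile(j[:,2],95);t=j[j[:,2]>t-5];print(n,'spice',t.mean(0).round(1),t.min(0).round(),t.max(0).round())
    b=q[(abs(q[:,0]-410)<50)&(abs(q[:,1]-112)<46)&(q[:,2]>25)]
    S.append(b)
    print(n,[(int(z),len(w),(w[:,:2]).min(0).round().tolist(),w[:,:2].max(0).round().tolist()) for z in (30,60,90,115) for w in [b[(b[:,2]>z)&(b[:,2]<z+20)]]])
a=np.vstack(S);body=a[(a[:,2]>25)&(a[:,2]<130)][:,:2]
for e in (2,2.5,3,4):
  def res(v):
    t=np.radians(v[2]);d=(body-v[:2])@np.array([[np.cos(t),-np.sin(t)],[np.sin(t),np.cos(t)]])
    return (((abs(d[:,0])/24.5)**e+(abs(d[:,1])/34)**e+1e-9)**(1/e)-1)*29
  for y0 in (-30,0,30):
    r=least_squares(res,[408,113,y0],loss='soft_l1',f_scale=2);print(e,r.x.round(1),round(r.cost,1))
# cap top: ellipse by colour
for n,p in P.items():
    c=cloud(p);im=p['frame'].astype(int)
    m=(c[...,2]>168)&(abs(c[...,0]-408)<40)&(abs(c[...,1]-113)<45)&(im.min(-1)>150)
    w=c[m][:,:2].astype(np.float32);h=cv2.convexHull(w);print(n,len(w),cv2.fitEllipse(h),w.mean(0))
save(P['scene'],'g5.png',(270,130,390,230),6)
```

```text
[544.2 -64.7 276.2] 18.4
scene spice [593.6 205.9 118.5] [575. 188. 115.] [612. 230. 121.]
scene [(30, 91, [386.0, 80.0], [432.0, 137.0]), (60, 88, [385.0, 81.0], [428.0, 134.0]), (90, 98, [382.0, 81.0], [426.0, 136.0]), (115, 108, [385.0, 83.0], [429.0, 137.0])]
top spice [595.4 204.5 115.8] [577. 187. 113.] [614. 224. 122.]
top [(30, 17, [388.0, 83.0], [410.0, 141.0]), (60, 11, [388.0, 85.0], [403.0, 132.0]), (90, 27, [385.0, 80.0], [435.0, 147.0]), (115, 51, [387.0, 83.0], [429.0, 143.0])]
2 [411.4 117.1   9.5] 876.7
2 [411.4 117.1   9.5] 876.7
2 [411.4 117.1   9.5] 876.7
2.5 [412.1 118.   10.4] 859.5
2.5 [412.1 118.   10.4] 859.5
2.5 [412.1 118.   10.4] 859.5
3 [412.4 118.6  11.2] 944.2
3 [412.4 118.6  11.2] 944.2
3 [412.4 118.6  11.2] 944.2
4 [412.7 119.3  12.3] 1129.9
4 [412.7 119.3  12.3] 1129.9
4 [412.7 119.3  12.3] 1129.9
scene 92 ((406.1619567871094, 114.31031036376953), (43.91510009765625, 53.82101058959961), 1.1600968837738037) [404.85568 112.79768]
top 108 ((408.5521545410156, 113.25967407226562), (41.610321044921875, 52.005245208740234), 12.304757118225098) [409.5643   113.510635]
```

View pics/g5.png

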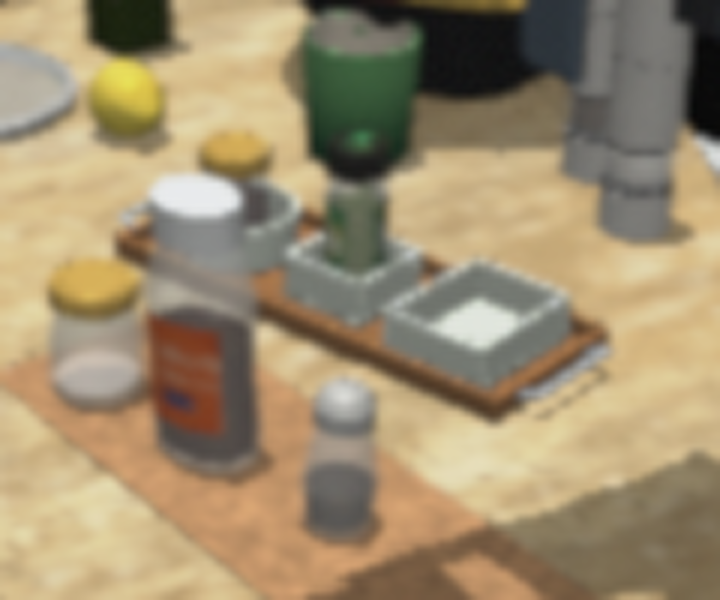

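Spice jar stands upright in the square cup. The bottle is at about (408.5,114.5), yaw about 9°.

Request:
{"fn": "move_arm", "kwargs": {"plan": [[[-2.7, 3.6, 0], 1.8, 0], [[-2.7, 3.6, 0], 1.8, 0], [[-2.7, 3.6, 0], 1.8, 0], [[-2.7, 3.6, 0], 1.8, 0], [[-2.7, 3.5, 0], 1.8, 0]]}}

```text
time_s: 18.9
ee_pos: [408.3, 120.8, 276.2]
ee_rot: [180.0, -0.0, 99.1]
force: [0.4, 0.7, -0.1]
gripper_width: 91.1
gripper_force: 0.0
```

Request:
{"fn": "move_arm", "kwargs": {"plan": [[[0, 0, -2], 0, 0], [[0, 0, -3], 0, 0], [[0, 0, 0], 0, 0], [[0, 0, 0], 0, 0]]}}

```text
time_s: 19.3
ee_pos: [409.7, 119.5, 226.6]
ee_rot: [-180.0, -0.0, 99.0]
force: [0.2, -0.1, -0.6]
gripper_width: 91.4
gripper_force: 0.0
```

Request:
{"fn": "move_arm", "kwargs": {"plan": [[[-0.1, -0.5, -2], 0, 0], [[0, 0, -4], 0, 0], [[0, 0, -4], 0, 0], [[0, 0, -2.2], 0, 0], [[0, 0, 0], 0, 0]]}}

```text
time_s: 19.8
ee_pos: [408.0, 113.7, 103.1]
ee_rot: [-179.8, 0.0, 99.0]
force: [0.1, -0.4, 0.7]
gripper_width: 91.4
gripper_force: 0.0
```

Request:
{"fn": "move_arm", "kwargs": {"plan": [[[0, 0, 0], 0, 0], [[0, 0, 0], 0, 0.2], [[0, 0, 0], 0, 0.3], [[0, 0, 0], 0, 0.4], [[0, 0, 0], 0, 0.6]], "squeeze": 30}}

```text
time_s: 20.3
ee_pos: [409.1, 114.2, 104.9]
ee_rot: [179.9, -0.0, 99.0]
force: [-0.3, 0.4, 0.3]
gripper_width: 62.4
gripper_force: 0.0
```

Request:
{"fn": "move_arm", "kwargs": {"plan": [[[0, 0, 0], 0, 0.6], [[0, 0, 0], 0, 0.6], [[0, 0, 0], 0, 0.6], [[0, 0, 0], 0, 0.6]]}}

```text
time_s: 20.7
ee_pos: [409.1, 114.2, 104.4]
ee_rot: [179.9, 0.0, 99.0]
force: [1.0, -0.1, 0.9]
gripper_width: 47.4
gripper_force: 29.9
```

Request:
{"fn": "move_arm", "kwargs": {"plan": [[[0, 0, 1], 0, 0.6], [[0, 0, 3], 0, 0.6], [[0, 0, 4], 0, 0.6], [[0, 0, 3], 0, 0.6], [[0, 0, 1], 0, 0.6]], "squeeze": 40}}

```text
time_s: 21.2
ee_pos: [409.6, 114.4, 226.9]
ee_rot: [179.7, -0.0, 99.0]
force: [1.3, 0.2, -5.5]
gripper_width: 47.1
gripper_force: 39.8
```

Request:
{"fn": "move_arm", "kwargs": {"plan": [[[1.5, 0, 0], -5, 0.6], [[1.6, 0, 0], -6, 0.6], [[1.6, 0, 0], -6, 0.6], [[1.6, 0, 0], -6, 0.6], [[1.6, 0, 0], -6, 0.6]]}}

```text
time_s: 21.7
ee_pos: [486.8, 113.8, 222.2]
ee_rot: [-179.8, 0.2, 69.7]
force: [0.2, 0.2, -6.7]
gripper_width: 47.4
gripper_force: 39.8
```

Request:
{"fn": "move_arm", "kwargs": {"plan": [[[1.6, 0, 0], -6, 0.6], [[1.6, 0, 0], -6, 0.6], [[1.6, 0, 0], -6, 0.6], [[1.6, -0.1, 0], -6, 0.6], [[1.6, -0.1, 0], -6, 0.6]]}}

```text
time_s: 22.2
ee_pos: [566.9, 111.8, 221.8]
ee_rot: [-179.8, 0.3, 39.8]
force: [0.1, 1.0, -6.1]
gripper_width: 47.1
gripper_force: 39.8
```

Request:
{"fn": "move_arm", "kwargs": {"plan": [[[1.6, -0.1, 0], -6, 0.6], [[1.6, -0.1, 0], -6, 0.6], [[1.5, -0.1, 0], -6, 0.6], [[0, 0, 0], -6, 0.6], [[0, 0, 0], -3.9, 0.6]]}}

```text
time_s: 22.7
ee_pos: [613.6, 108.8, 221.2]
ee_rot: [-180.0, 0.4, 11.9]
force: [0.5, 0.4, -7.0]
gripper_width: 47.2
gripper_force: 39.8
```

Request:
{"fn": "move_arm", "kwargs": {"plan": [[[0, 0, -3], 0, 0.6], [[0, 0, -2], 0, 0.6], [[0, 0, 0], 0, 0.6], [[0, 0, 0], 0, 0.6], [[0, 0, 0], 0, 0.6]]}}

```text
time_s: 23.2
ee_pos: [615.4, 109.2, 175.0]
ee_rot: [180.0, -0.1, 12.1]
force: [-0.1, -0.1, -5.2]
gripper_width: 47.2
gripper_force: 39.9
```

Run:
```python
from h import *
P={n:env.grab_frame(n) for n in('scene','top')};s=env.state();print(s['ee_pos'].round(1),s['ee_rot'].round(1),s['force'].round(1),s['gripper_width'])
A=[]
for n,p in P.items():
    c=cloud(p);q=c[np.isfinite(c[...,0])]
    j=q[(abs(q[:,0]-615)<55)&(abs(q[:,1]-108)<50)&(q[:,2]>70)&(q[:,2]<200)];print(n,len(j))
    for lo in range(90,200,15):
        w=j[(j[:,2]>=lo)&(j[:,2]<lo+15)]
        if len(w)>5: print(lo,len(w),w.min(0).round(),w.max(0).round())
    if n=='scene':
        body=j[(j[:,2]>105)&(j[:,2]<195)][:,:2];e=2.5
        def res(v):
            t=np.radians(v[2]);d=(body-v[:2])@np.array([[np.cos(t),-np.sin(t)],[np.sin(t),np.cos(t)]])
            return (((abs(d[:,0])/24.5)**e+(abs(d[:,1])/34)**e+1e-9)**(1/e)-1)*29
        from scipy.optimize import least_squares
        print(least_squares(res,[614,108,-78],loss='soft_l1',f_scale=2).x)
save(P['scene'],'g6.png',(280,70,410,210),4)
```

```text
[615.4 109.2 175.5] [ 1.80e+02 -1.00e-01  1.21e+01] [ 0.9 -0.3 -5.7] 47.17714133825675
scene 519
90 61 [581.  79.  90.] [640. 115. 105.]
105 64 [582.  79. 105.] [639. 126. 120.]
120 62 [583.  80. 120.] [640. 117. 135.]
135 58 [585.  79. 135.] [637. 113. 150.]
150 58 [583.  81. 150.] [632. 111. 165.]
165 57 [581.  77. 165.] [631. 119. 180.]
180 86 [583.  74. 180.] [634. 139. 195.]
195 36 [585.  74. 195.] [638. 142. 200.]
[618.3386252  110.38395432 -68.90790933]
top 0
```

View pics/g6.png

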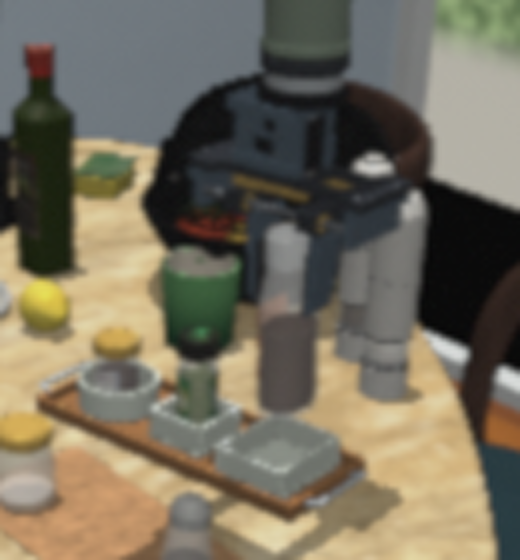

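Bottle hangs upright over the oblong cup, crop (285,330), long side across the row. Lowering it.

Request:
{"fn": "move_arm", "kwargs": {"plan": [[[0, 0, -3], 0, 0.6], [[0, 0, -2], 0, 0.6], [[0, 0, -0.7], 0, 0.6], [[0, 0, -0.3], 0, 0.6], [[0, 0, 0], 0, 0.6]]}}

```text
time_s: 23.8
ee_pos: [615.5, 109.2, 115.2]
ee_rot: [180.0, -0.1, 12.1]
force: [-0.2, -0.1, -5.2]
gripper_width: 46.9
gripper_force: 39.9
```

Request:
{"fn": "move_arm", "kwargs": {"plan": [[[0, 0, -0.1], 0, 0.6], [[0, 0, 0], 0, 0.6], [[0, 0, 0], 0, 0.6]]}}

```text
time_s: 24.1
ee_pos: [615.1, 109.2, 114.0]
ee_rot: [180.0, -0.1, 12.1]
force: [-0.2, 0.2, -6.2]
gripper_width: 47.3
gripper_force: 39.9
```

Request:
{"fn": "move_arm", "kwargs": {"plan": [[[0, 0, -0.1], 0, 0.6], [[0, 0, 0], 0, 0.6], [[0, 0, 0], 0, 0.6]]}}

```text
time_s: 24.4
ee_pos: [614.7, 109.1, 112.3]
ee_rot: [180.0, 0.0, 12.1]
force: [0.2, -0.4, -5.8]
gripper_width: 46.8
gripper_force: 39.9
```

Request:
{"fn": "move_arm", "kwargs": {"plan": [[[0, 0, -0.1], 0, 0.6], [[0, 0, 0], 0, 0.6], [[0, 0, 0], 0, 0.6]]}}

```text
time_s: 24.7
ee_pos: [614.9, 109.1, 111.7]
ee_rot: [180.0, -0.0, 12.1]
force: [-0.9, -0.1, -2.0]
gripper_width: 47.0
gripper_force: 39.9
```

Request:
{"fn": "move_arm", "kwargs": {"plan": [[[0, 0, -0.1], 0, 0.6], [[0, 0, 0], 0, 0.6], [[0, 0, 0], 0, 0.6]]}}

```text
time_s: 25.0
ee_pos: [615.0, 109.1, 111.6]
ee_rot: [180.0, -0.1, 12.1]
force: [-3.2, -0.7, 5.2]
gripper_width: 47.3
gripper_force: 40.0
```

Request:
{"fn": "move_arm", "kwargs": {"plan": [[[0, 0, 0], 0, 0.4], [[0, 0, 0], 0, 0.2], [[0, 0, 0], 0, 0], [[0, 0, 0], 0, 0], [[0, 0, 0], 0, 0]]}}

```text
time_s: 25.5
ee_pos: [614.8, 109.1, 110.1]
ee_rot: [180.0, -0.0, 12.1]
force: [0.1, 0.1, 0.4]
gripper_width: 83.8
gripper_force: 0.0
```

Request:
{"fn": "move_arm", "kwargs": {"plan": [[[0, 0, 1], 0, 0], [[0, 0, 3], 0, 0], [[0, 0, 4], 0, 0], [[0, 0, 4], 0, 0], [[0, 0, 4], 0, 0]]}}

```text
time_s: 26.0
ee_pos: [614.6, 109.1, 272.8]
ee_rot: [180.0, -0.1, 12.1]
force: [1.0, -0.0, 0.9]
gripper_width: 91.2
gripper_force: 0.0
```

Request:
{"fn": "move_arm", "kwargs": {"plan": [[[-1, -4.5, 0], 0, 0], [[-1, -4.5, 0], 0, 0], [[-1, -4.5, 0], 0, 0], [[-1, -4.5, 0], 0, 0], [[0, 0, 0], 0, 0]]}}

```text
time_s: 26.5
ee_pos: [573.6, -75.8, 271.4]
ee_rot: [179.8, -0.0, 11.8]
force: [0.4, 0.6, -0.7]
gripper_width: 91.2
gripper_force: 0.0
```

Run:
```python
from h import *
P={n:env.grab_frame(n) for n in('scene','top')};s=env.state();print(s['ee_pos'].round(1),s['time_s'])
for n,p in P.items():
    c=cloud(p);q=c[np.isfinite(c[...,0])]
    for k,x,y in(('jam',573,304.5),('spice',594,206),('bottle',615,108.5),('empty',400,208),('shaker',428,8)):
        j=q[(np.hypot(q[:,0]-x,q[:,1]-y)<38)&(q[:,2]>50)];t=np.percentile(j[:,2],95);t=j[j[:,2]>t-5];print(n,k,t.mean(0).round(1))
a=[cv2.resize(P[n]['frame'][y:y+110,x:x+130,::-1],None,fx=3,fy=3,interpolation=cv2.INTER_CUBIC) for n,x,y in(('scene',270,120),('top',220,105))]
cv2.imwrite('pics/g7.png',np.hstack(a))
```

```text
[574.7 -71.6 271.1] 26.6
scene jam [570.3 304.9  83.5]
scene spice [593.2 205.9 118. ]
scene bottle [610.4 107.6 178.7]
scene empty [397.9 208.6  81.2]
scene shaker [426.7   7.4  93.5]
top jam [572.8 303.8  80.6]
top spice [595.3 205.8 115.9]
top bottle [614.  108.7 176.3]
top empty [399.6 208.9  79.1]
top shaker [419.8 -12.9 675.1]
```

View pics/g7.png

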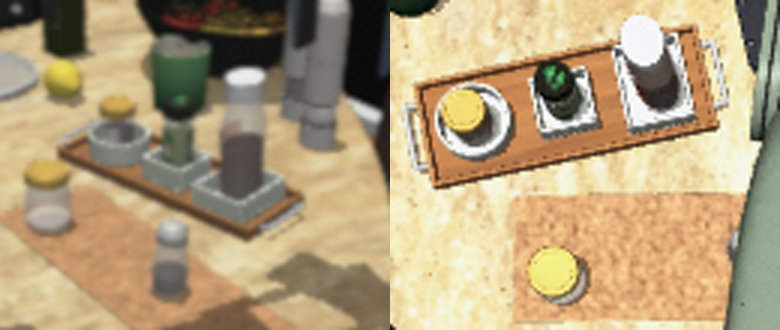

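All three stand upright in their cups at the right heights, and the empty jar and shaker have not moved.

```bash
python3 -c "
from workcell import env
print(env.job_done())"
```

```text
the job is handed in; nothing more can be done
None
```

I set the jam jar, spice jar and squeeze bottle down upright in their cups, in that order. The empty jar and shaker were not moved, and the job was handed in at about 27 s; no verdict came back.

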